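# Turn a cover plate face down on the measuring slide and bring it to the mark

## Task

Turn the cover plate over so that its hollowed face points down, and lay it lengthwise across the two rest bars of the measuring slide's carriage, centred and in line with it; let go of it. Then nudge the stiff carriage along until its pointer stands at the mark line, without pushing it past the line. Leave the other things on the bench where they are.

Things in the scene. Friction and masses are not known exactly. Their poses are not given: they have to be found in the camera images.
- plate_center (a point): Centre, half-way through the thickness, of the loose bare-aluminium cover plate: 60 mm wide (x), 120 long (y), 18 thick (z), 0.26 kg. z points out of its hollowed face (a 40 x 40 pocket, 8 deep, in its middle); the other face is plain. Starts hollow side up, lengthwise along the pad, underside 30 mm up. It stands steadily on a 60 x 18 mm end on the bench, clear between pad and slide.
- pad: Fixed black pad that the plate starts on: 40 mm (x) by 90 mm (y), 30 mm high, flat top, narrower than the plate, so the plate overhangs it by about 10 mm along both long sides. Origin at the centre of its underside, on the bench.
- slide_base: Fixed base of the measuring slide, a white slab 150 mm (x) by 340 mm (y), 14 mm high with a dark 60 mm wide guide along its middle up to 20 mm. Origin at the centre of its underside, on the bench. The carriage rides along its y axis.
- rest_center (a point): Point on the carriage midway between its two steel rest bars, level with their tops, 56 mm above the bench; axes as the slide base's. Bars: 40 mm (x) by 14 (y), 24 high, centres 40 mm either way along y, on a deck 90 (x) by 200 (y), its top 32 mm above the bench. The plate laid on them has its long sides along y, its centre 9 mm above this point, and overhangs 10 mm on each long side.
- push_tab (a point): Middle of the outer face of the upright tab at the carriage's +y end, 41 mm above the bench; axes as the slide base's. The face looks to +y; the tab is 60 mm wide (x), 10 thick (y), from 32 to 50 mm above the bench. Pushing it towards -y moves the carriage towards the mark. A like tab stands at the other end.
- pointer (a point): Pointer line of the carriage: its mid-length, 14 mm above the bench, on the slide's centre line. Dark wedge-shaped pointers stick out of both long sides of the carriage at this y.
- mark (a point): The mark: a dark line across the white base on both sides of the carriage, 14 mm above the bench; this point is on the slide's centre line. The pointer must come to the same y along the slide as this point.
- carriage (a joint): Travel of the carriage in m along the slide base's -y, 0 to 0.125. The pointer is at the mark at 0.095. It starts at 0 to 0.045. Stiff: about 6 N to move it, and it stays where it is left.
- caliper: Loose bystander: steel caliper 190 mm long lying flat. Leave it.
- ring_gauge: Loose bystander: steel ring, 64 mm across, 22 mm high. Leave it.
- gauge_block: Loose bystander: steel block 75 x 50 x 25 mm. Leave it.
- bottle: Loose bystander: white bottle 52 mm across, 160 mm tall. Leave it.
- brush: Loose bystander: hand brush 170 mm long lying flat. Leave it.
Mind the look-alikes: they are no part of the job. What is shaped like the part that bears plate_center but yellow is not meant.

How it is judged (in metres and radians):
On the way:
1. the plate lies face down, centred across the rest bars, let go, with the carriage still short of the mark (angle between plate_center's own z axis and vertical above 3.04 rad and x of plate_center in the frame of rest_center between -0.012 and 0.012 m and y of plate_center in the frame of rest_center between -0.012 and 0.012 m and z of plate_center in the frame of rest_center between 0.005 and 0.013 m and angle between the y axis of plate_center and the y axis of rest_center, either way round below 0.2 rad and contact force between the fingers and plate below 0.3 N and value of joint carriage below 0.075 m), for 0.2 s.
At the end, for the whole second after the job is handed in: The plate lies hollowed face down (within 0.1 rad) on both rest bars, its centre within 12 mm across and along of the point between the bars and its long sides within 0.2 rad of the slide, released and at rest; the pointer is within 6 mm of the mark (carriage travel 0.089 to 0.101 m) (angle between plate_center's own z axis and vertical above 3.04 rad and x of plate_center in the frame of rest_center between -0.012 and 0.012 m and y of plate_center in the frame of rest_center between -0.012 and 0.012 m and z of plate_center in the frame of rest_center between 0.005 and 0.013 m and angle between the y axis of plate_center and the y axis of rest_center, either way round below 0.2 rad and contact force between the fingers and plate below 0.3 N and value of joint carriage between 0.089 and 0.101 m and linear speed of plate below 0.02 m/s and velocity of joint carriage below 0.005 m/s); the robot touches nothing.
It fails at once if the carriage is pushed more than 6 mm past the mark (value of joint carriage above 0.101 m).
It fails at once if the caliper, ring, steel block, bottle or brush is moved more than 30 mm (distance of any of caliper, ring_gauge, gauge_block, bottle, brush from where it was at the start of the episode above 0.03 m).
It also fails if it takes over 64 s, if anything falls off the work surface, if the arm or the gripper's body presses on something with over 40 N, if the wrist force passes 120 N, or if a joint passes its speed limit or range.

## Robot

A 6-joint arm with a two-finger parallel gripper is mounted at the origin on the work surface. World frame = base frame: x ahead of the robot, y to its left, z up, the work surface at z = 0. Lengths are in m, angles in degrees, forces in N, time in s.
With the tool pointing down it reaches from about 0.375 to 0.9 m from the base axis. Payload 3.1 kg.
Tool frame: the origin (TCP) lies between the finger pads; the fingertips stand 11 mm ahead of it and the grasp point (between the pads) lies 8 mm behind it; z points along the fingers, y is the line along which they close (so a half turn about z gives the same grasp; the last joint's range is limited). The gripper opens to 87 mm and grips with 3 to 60 N. Pads are 19 mm wide; open, the fingers measure 117 mm over their backs; the gripper's body (75 mm by 190 mm) begins 51 mm behind the grasp point.
Start: joints at [53.486, 30.224, 82.088, -0, 67.689, -10.227], TCP at [0.277, 0.56, 0.234] pointing down, gripper open.
Joint ranges: [-176.69, 176.69], [-43.24, 126.21], [12.49, 139.97], [-82, 262], [0, 151.66], [-163.58, 163.58]. Speed limits (degrees/s): [159.86, 159.86, 180, 180, 180, 180].

## Interface

Orientations are given as a 3x3 rotation matrix whose columns are the frame's x, y, z axes.
In Python, from rig import bot, viewer, workorder, nets gives the robot as it stands. The module is installed in compiled form; this text tells all that it offers.
- The arm moves only by the tool move_arm, never from a script. Its argument "increments" is a list of rows, each a list of 7 numbers: the shift along the tool's x, y, z normalised to -1 to 1, where 1 is 0.3 m, then the turn, a rotation vector about the tool's x, y, z normalised to -1 to 1, where 1 is pi rad, then the opening, from 0 (shut) to 1 (fully open). In form: [[tx, ty, tz, wx, wy, wz, grip], ...]. A call has 1 to 10 rows; each row is the pose to reach, as a shift and turn from the pose commanded when the call began, along the tool's axes at that moment, turning the shorter way round; what a row does not reach only later rows make up. A row lasts 1/12 s, in which the tool goes at most 41.7 mm and 7.16 degrees, less where a joint would pass 70% of its speed; a pose out of reach is approached as far as the arm can. A call with a number of a shift or a turn outside -1 to 1 is refused whole. A call with a gripper value outside its range is refused whole. The fingers move at their own pace and stop on an object; the grip force is fixed at half the most. Time passes only in rows, so rows that repeat a pose let the fingers close. It gives the time, the measured TCP pose, the force, the opening and the grip force at its end, in the units of the state.
- bot.read_state(): the state, without advancing time (a new reading comes with each control period).
- viewer.capture(name): name is "scene" or "top" or "wrist"; returns a dict with "image" (400x640x3 uint8, blue, green, red), "K" (3x3 intrinsics, pixels), "eye" and "orientation" of the camera in the world. Camera axes: x right, y up, looking along -z (the intrinsics and any distortion apply to the point x, -y, -z); pixel columns grow to the right and rows downward; lengths in m; the calibration is good to about 2 mm. A picture is of the moment at which its call begins. There is no depth.
- workorder.hand_in(): hands the job in; it is judged then, once.
Trained networks look in the newest picture that a camera, given by its name, has taken for a name from the list of things; names that differ only in an ending like _2 or _b are one class to them, and where a whole thing is asked for, a point or a joint stands for the part that bears it (a point fixed in the world has none). Each returns a list of dicts, best first, with "conf" (0 to 1); they miss things now and then, are a little off and sometimes report something else, mostly with a low value. They report only what shows in the picture. A call takes as long as a camera call. They do not tell look-alikes from the thing itself.
- nets.find_in(camera, thing): "location" ([column, row] in pixels, amid what is visible of it).
The state is a dict: "time_s": time; "joint_positions": joint angles; "qvel": joint speeds; "tau": joint torques, N m; "position": TCP position; "tcp_rot": TCP orientation; "force": force on the tool from outside, world axes, zero at the start; "moment": the same for the moment, N m; "opening": opening from 0.0 (shut) to 1.0 (fully open); "grasp_force": force on a finger pad.
Only numpy, scipy, OpenCV 4.12 (cv2) and the standard library are available. Lean on these libraries where they do the work, as an engineer would, in place of code of your own. Each camera call takes 0.05 s, during which the arm holds its last target. There are 200 camera calls.

## Working session

There is one attempt and no reset: what is moved stays moved. The work goes in short steps, Python scripts to look and compute and a tool call to move; the robot and the scene stay as the last step left them, time stands still between calls to the robot, and variables do not carry over. Pictures are saved under pics/ and viewed, at most 10 in all, crops included, and the job is handed in when it is done.

Besides the shell and the picture viewer there is one more tool, called after ">>>" as a command line: name --pt "numbers of a row" for each row, then --argument value for the rest. move_arm: Moves the arm, as the interface text tells. Its arguments: {"type":"object","properties":{"increments":{"type":"array"}},"required":["increments"]}

```bash
mkdir -p pics
cat > h.py <<'E'
import numpy as np, cv2
from rig import bot, viewer, workorder, nets
def cap(n,save=None):
    c=viewer.capture(n)
    if save: cv2.imwrite('pics/'+save,c['image'])
    return c
def ray(c,px,z):
    K=np.array(c['K']);d=np.linalg.inv(K)@[px[0],px[1],1.];d=np.array([d[0],-d[1],-d[2]])
    R=np.array(c['orientation']);e=np.array(c['eye']);w=R@d
    return e+w*(z-e[2])/w[2]
def proj(c,p):
    q=np.array(c['orientation']).T@(np.array(p)-np.array(c['eye']))
    u=np.array(c['K'])@[q[0],-q[1],-q[2]];return u[:2]/u[2]
E
python3 - <<'E'
from h import *
c=cap('top','top.png');d=cap('scene','scene.png')
print([k for k in c if k!='image'],c['eye'],c['orientation'],c['K'])
s=bot.read_state();print(s['position'],s['tcp_rot'],s['time_s'])
for n,z in [('plate_center',.048),('pad',.03),('slide_base',.014),('rest_center',.04),('push_tab',.04),('pointer',.014),('caliper',.01),('ring_gauge',.02),('gauge_block',.025),('bottle',.16),('brush',.03)]:
    for r in nets.find_in('top',n)[:3]: print(n,r['conf'],r['location'],ray(c,r['location'],z).round(3))
E
```

```text
['K', 'eye', 'orientation'] [0.3048088  0.04792866 1.40858404] [[-0.01488674  0.99065493 -0.13557725]
 [-0.99983746 -0.0161277  -0.00805935]
 [-0.01017058  0.13543524  0.990734  ]] [[422.56781432   0.         320.79187173]
 [  0.         422.56781432 204.19962901]
 [  0.           0.           1.        ]]
[0.27639518 0.55984821 0.23265464] [[-8.96584067e-01  4.42872034e-01 -1.17127687e-03]
 [ 4.42873454e-01  8.96582689e-01 -1.60782687e-03]
 [ 3.38085009e-04 -1.96027939e-03 -9.99998021e-01]] 0.1
plate_center 0.95 [251.0, 204.9] [0.492 0.286 0.048]
plate_center 0.9 [371.7, 149.2] [ 0.672 -0.112  0.048]
plate_center 0.69 [212.0, 281.9] [0.247 0.408 0.048]
slide_base 0.77 [372.0, 206.6] [ 0.485 -0.111  0.014]
rest_center 0.69 [364.8, 209.0] [ 0.474 -0.084  0.04 ]
push_tab 0.7 [366.1, 204.8] [ 0.488 -0.089  0.04 ]
caliper 0.83 [304.8, 145.8] [0.698 0.111 0.01 ]
caliper 0.61 [361.9, 206.7] [ 0.486 -0.078  0.01 ]
ring_gauge 0.58 [298.1, 237.0] [0.387 0.135 0.02 ]
gauge_block 0.69 [362.0, 206.7] [ 0.484 -0.077  0.025]
gauge_block 0.6 [251.7, 145.0] [0.7   0.289 0.025]
bottle 0.8 [193.7, 168.9] [0.59  0.441 0.16 ]
brush 0.7 [447.1, 208.6] [ 0.472 -0.355  0.03 ]
```

View pics/top.png

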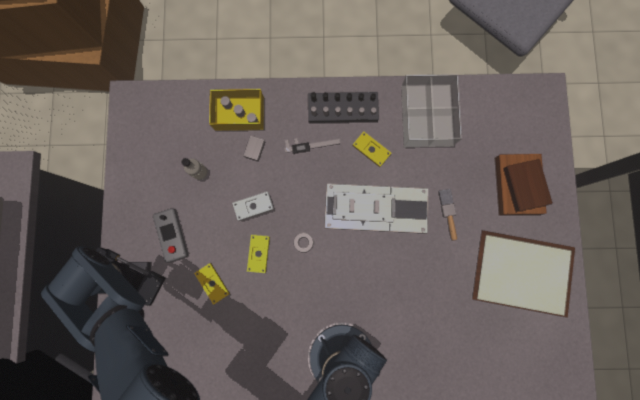

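View pics/scene.png

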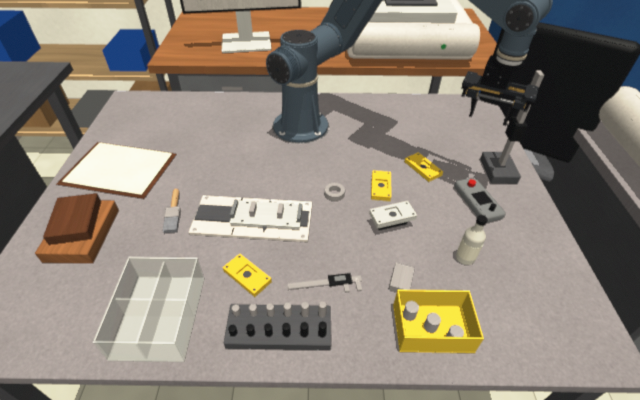

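Top view: the bare-aluminium plate is at px (253,206), on the pad. The slide is at (325–429, 185–232), with its carriage towards world +y and the free guide towards -y. The ring is at (303,242), and the yellow plates are look-alikes. Next I'll move above the plate for a close look.

>>> move_arm --pt "-0.967 -0.452 -0.4 0 0 0.354 1" --pt "-0.967 -0.452 -0.4 0 0 0.354 1" --pt "-0.967 -0.452 -0.4 0 0 0.354 1" --pt "-0.967 -0.452 -0.4 0 0 0.354 1" --pt "-0.967 -0.452 -0.4 0 0 0.354 1" --pt "-0.967 -0.452 -0.4 0 0 0.354 1" --pt "-0.967 -0.452 -0.4 0 0 0.354 1" --pt "-0.967 -0.452 -0.4 0 0 0.354 1" --pt "-0.967 -0.452 -0.4 0 0 0.354 1" --pt "-0.967 -0.452 -0.4 0 0 0.354 1"

```text
time_s: 1.48
position: [0.4796, 0.3082, 0.3552]
tcp_rot: [[0.007, 1.0, 0.004], [1.0, -0.007, 0.001], [0.001, 0.004, -1.0]]
force: [-0.6, -0.1, -0.2]
opening: 0.999
grasp_force: 0.0
```

Run:
```python
from h import *
c=cap('wrist','w1.png')
s=bot.read_state();print(s['position'],s['tcp_rot'],s['joint_positions'],c['eye'],c['orientation'],c['K'],sep='\n')
for r in nets.find_in('wrist','plate_center')[:3]: print(r['conf'],r['location'],ray(c,r['location'],.048).round(3))
```

```text
[0.47764209 0.30937959 0.3540451 ]
[[ 6.59680284e-04  9.99999505e-01  7.45281703e-04]
 [ 9.99999442e-01 -6.60294717e-04  8.24485802e-04]
 [ 8.24977499e-04  7.44737390e-04 -9.99999382e-01]]
[2.16695592e+01 1.90961643e+01 8.10528906e+01 2.85857541e-02
 7.97938193e+01 2.17023226e+01]
[0.48078081 0.37568975 0.50778786]
[[ 9.99969334e-01  7.81793210e-03 -4.58692708e-04]
 [-7.44864563e-03  9.67553023e-01  2.52558240e-01]
 [ 2.41829269e-03 -2.52547079e-01  9.67581586e-01]]
[[320.26364989   0.         318.76446802]
 [  0.         320.26364989 200.31141753]
 [  0.           0.           1.        ]]
0.86 [157.9, 86.7] [0.264 0.417 0.048]
0.68 [229.5, 187.3] [0.35  0.276 0.048]
0.61 [325.5, 182.9] [0.491 0.282 0.048]
```

View pics/w1.png

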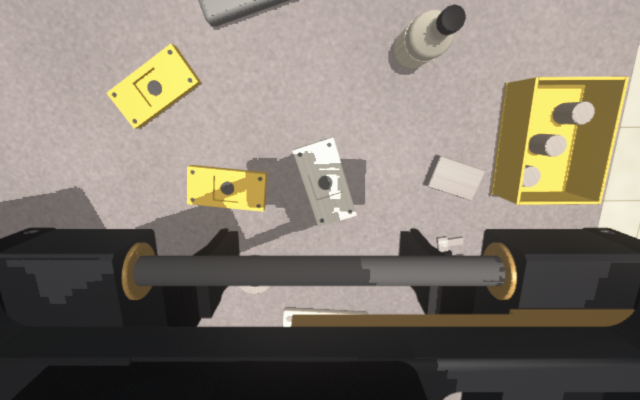

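The plate (grey-white, pocket at (325,183)) has corners near (293,153), (334,138), (356,215) and (314,225). I'll measure from those corners.

Run:
```python
from h import *
c=viewer.capture('wrist');
P=np.array([ray(c,p,.048)[:2] for p in [(293,153),(334,138),(356,215),(314,225)]])
print(P.round(4),np.linalg.norm(P-np.roll(P,-1,0),axis=1).round(4))
for a,b in((P[0],P[3]),(P[1],P[2])): d=a-b;print(np.degrees(np.arctan2(d[1],d[0])))
# refine by fitting rectangle on gradient magnitude
from scipy.optimize import minimize
g=cv2.GaussianBlur(c['image'].astype(np.float32),(0,0),1.0)
m=np.zeros(g.shape[:2],np.float32)
for k in range(3): m=np.maximum(m,np.hypot(cv2.Sobel(g[:,:,k],5,1,0),cv2.Sobel(g[:,:,k],5,0,1)))
m=np.minimum(m,60)
t=np.linspace(-1,1,60)
E=np.concatenate([np.c_[.03*np.ones(60),.06*t],np.c_[-.03*np.ones(60),.06*t],np.c_[.03*t,.06*np.ones(60)],np.c_[.03*t,-.06*np.ones(60)]])
def cost(v):
    a=v[2];R=np.array([[np.cos(a),-np.sin(a)],[np.sin(a),np.cos(a)]])
    w=E@R.T+v[:2]
    u=np.array([proj(c,[*p,.048]) for p in w]).astype(np.float32)
    return -cv2.remap(m,u[:,:1].copy(),u[:,1:].copy(),1).mean()
best=None
c0=P.mean(0)
for a in np.radians([10,14,18,22]):
    r=minimize(cost,[*c0,a],method='Nelder-Mead',options=dict(initial_simplex=[[*c0,a],[c0[0]+.005,c0[1],a],[c0[0],c0[1]+.005,a],[*c0,a+.08]]))
    print(r.x[:2].round(4),np.degrees(r.x[2]).round(2),r.fun)
```

```text
[[0.4399 0.3276]
 [0.498  0.3487]
 [0.5324 0.2355]
 [0.4695 0.2195]] [0.0618 0.1183 0.0648 0.112 ]
105.32725830988386
106.89849551245663
[0.4911 0.2818] 17.42 -57.45096969604492
[0.491  0.2817] 17.24 -57.4493408203125
[0.491  0.2818] 17.29 -57.449642181396484
[0.4909 0.2817] 17.29 -57.448482513427734
```

```bash
cat >> h.py <<'E'
from scipy.spatial.transform import Rotation as Ro
def pose(yaw,th,g):
    """tool y along plate x at yaw(deg); tool z tilted th(deg) toward +plate-y dir from down; g grasp point -> R,TCP"""
    a=np.radians(yaw);t=np.radians(th);q=np.array([np.cos(a),np.sin(a),0]);p=np.array([-np.sin(a),np.cos(a),0])
    z=np.sin(t)*p-np.cos(t)*np.array([0,0,1]);R=np.c_[np.cross(q,z),q,z]
    return R,np.array(g)+.008*z
def go(R,p,cur=None):
    if cur is None: s=bot.read_state();cur=(np.array(s['tcp_rot']),np.array(s['position']))
    R0,p0=cur
    d=R0.T@(np.array(p)-p0);w=Ro.from_matrix(R0.T@R).as_rotvec()
    print('row',(d/.3).round(4).tolist(),(w/np.pi).round(4).tolist(),'mm',round(np.linalg.norm(d)*1e3,1),'deg',round(np.degrees(np.linalg.norm(w)),1))
    return R,np.array(p)
E
python3 - <<'E'
from h import *
R,p=pose(17.3,40,[.491,.282,.039])
c=go(R,p-.11*R[:,2]); go(R,p,c)
E
```

```text
row [-0.3047, 0.1166, 0.7857] [0.0326, 0.2204, -0.0915] mm 255.2 deg 43.4
row [0.0, -0.0, 0.3667] [0.0, 0.0, 0.0] mm 110.0 deg 0.0
```

>>> move_arm --pt "-0.305 0.117 0.786 0.0326 0.2204 -0.0915 1" --pt "-0.305 0.117 0.786 0.0326 0.2204 -0.0915 1" --pt "-0.305 0.117 0.786 0.0326 0.2204 -0.0915 1" --pt "-0.305 0.117 0.786 0.0326 0.2204 -0.0915 1" --pt "-0.305 0.117 0.786 0.0326 0.2204 -0.0915 1" --pt "-0.305 0.117 0.786 0.0326 0.2204 -0.0915 1" --pt "-0.305 0.117 0.786 0.0326 0.2204 -0.0915 1" --pt "-0.305 0.117 0.786 0.0326 0.2204 -0.0915 1" --pt "-0.305 0.117 0.786 0.0326 0.2204 -0.0915 1" --pt "-0.305 0.117 0.786 0.0326 0.2204 -0.0915 1"

```text
time_s: 2.47
position: [0.511, 0.2204, 0.118]
tcp_rot: [[-0.228, 0.955, -0.19], [0.731, 0.296, 0.614], [0.643, 0.001, -0.766]]
force: [-0.0, -0.2, 0.8]
opening: 1.0
grasp_force: 0.0
```

Run:
```python
from h import *
c=cap('wrist','w2.png')
s=bot.read_state();print(s['joint_positions'],s['position'],s['tcp_rot'])
R,p=pose(17.3,40,[.491,.282,.039]); go(R,p)
for r in nets.find_in('wrist','plate_center')[:3]: print(r['conf'],r['location'],ray(c,r['location'],.048).round(3))
```

```text
[ -7.23345075  41.20016767  97.95072129  39.87406285  65.9081673
 -49.62067183] [0.51162297 0.22067262 0.11983566] [[-0.23093526  0.95479333 -0.18718601]
 [ 0.73144555  0.29723148  0.61371073]
 [ 0.64160448  0.00481108 -0.76702056]]
row [-0.0074, -0.0063, 0.3717] [0.0012, 0.0005, 0.0009] mm 111.5 deg 0.3
0.68 [157.4, 187.9] [0.364 0.253 0.048]
0.57 [315.8, 200.7] [0.491 0.28  0.048]
0.57 [149.9, 58.7] [0.282 0.383 0.048]
```

View pics/w2.png

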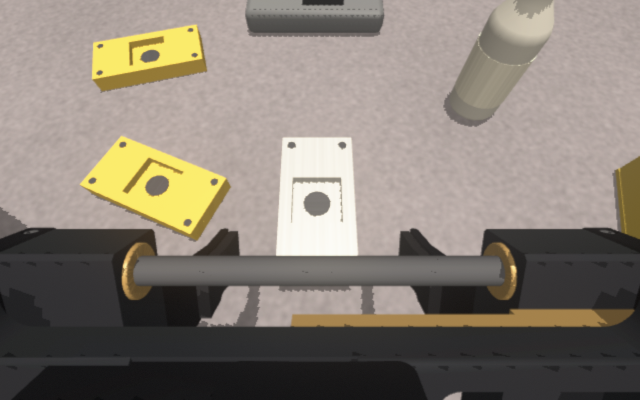

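The plate is square to the fingers and centred on px 317, so I'll descend along the tool and close.

>>> move_arm --pt "-0.003 -0.003 0.1 0 0 0 1" --pt "-0.007 -0.006 0.2 0 0 0 1" --pt "-0.007 -0.006 0.3 0 0 0 1" --pt "-0.007 -0.006 0.37 0 0 0 1" --pt "-0.007 -0.006 0.37 0 0 0 1" --pt "-0.007 -0.006 0.37 0 0 0 0" --pt "-0.007 -0.006 0.37 0 0 0 0" --pt "-0.007 -0.006 0.37 0 0 0 0" --pt "-0.007 -0.006 0.37 0 0 0 0" --pt "-0.007 -0.006 0.37 0 0 0 0"

```text
time_s: 3.4
position: [0.4907, 0.2843, 0.0325]
tcp_rot: [[-0.228, 0.956, -0.186], [0.732, 0.294, 0.614], [0.642, 0.004, -0.767]]
force: [-1.8, -1.0, 1.3]
opening: 0.704
grasp_force: 1.1
```

Run:
```python
from h import *
s=bot.read_state();print(s['opening'],s['grasp_force'],s['force'],s['position'])
```

```text
0.7040379212568141 1.0973110422492027 [-1.79604087 -0.98959549  1.33609701] [0.49072183 0.28433367 0.03247723]
```

>>> move_arm --pt "0 0 0 0 0 0 0" --pt "0 0 0 0 0 0 0" --pt "0 0 0 0 0 0 0" --pt "0.064 0 -0.077 0 0 0 0" --pt "0.128 0.001 -0.154 0 0 0 0" --pt "0.193 0.001 -0.23 0 0 0 0" --pt "0.257 0.002 -0.307 0 0 0 0" --pt "0.321 0.002 -0.384 0 0 0 0" --pt "0.321 0.002 -0.384 0 0 0 0" --pt "0.321 0.002 -0.384 0 0 0 0"

```text
time_s: 4.23
position: [0.4911, 0.2843, 0.1824]
tcp_rot: [[-0.229, 0.956, -0.184], [0.733, 0.294, 0.613], [0.64, 0.006, -0.768]]
force: [0.2, -0.3, -2.7]
opening: 0.69
grasp_force: 30.0
```

Run:
```python
from h import *
c=viewer.capture('wrist');t=cap('top')
s=bot.read_state();print(s['opening'],s['grasp_force'],s['force'],s['position'])
# crop of the slide, upscaled
im=t['image'][170:260,270:440];cv2.imwrite('pics/t2.png',cv2.resize(im,None,fx=4.5,fy=4.5,interpolation=cv2.INTER_CUBIC))
```

```text
0.6879772062104991 29.99820748809725 [ 0.07428129 -0.03703667 -2.90618375] [0.48952091 0.2843497  0.1803576 ]
```

View pics/t2.png

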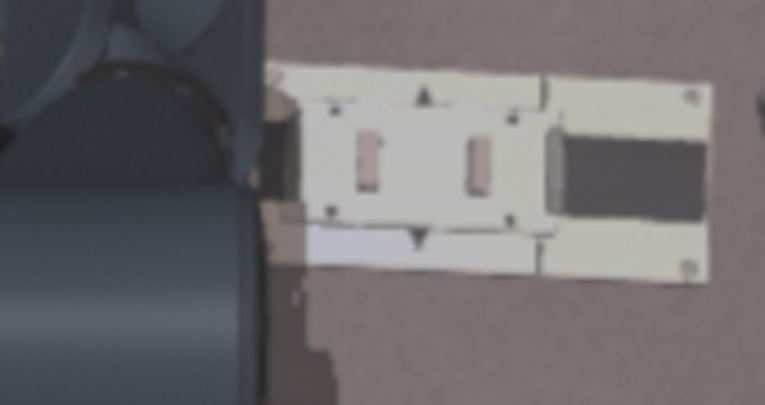

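Run:
```python
from h import *
t=cap('top')
f=lambda u,v,z: ray(t,(270+(u+.5)/4.5-.5,170+(v+.5)/4.5-.5),z)[:2].round(4)
for n,u,v,z in [('end',712,84,.014),('end',708,283,.014),('mark',543,92,.014),('mark',539,255,.014),('ptr',425,95,.014),('ptr',419,238,.014),('bar',368,162,.056),('bar',478,166,.056)]: print(n,f(u,v,z))
print('ring',ray(t,(303.5,242),.022))
R,p=pose(-2,-50,[.5,.14,.0628]);p2=p+[0,0,.11]
c=go(R,p2); go(R,p,c)
```

```text
end [ 0.5435 -0.299 ]
end [ 0.3959 -0.2888]
mark [ 0.5396 -0.1736]
mark [ 0.4184 -0.1661]
ptr [ 0.5388 -0.086 ]
ptr [ 0.4323 -0.0785]
bar [ 0.4837 -0.0397]
bar [ 0.4795 -0.1184]
ring [0.37060631 0.11766546 0.022     ]
row [-0.402, -0.1142, -0.2831] [0.01, -0.4947, 0.1174] mm 151.4 deg 91.5
row [0.2809, 0.0, 0.2357] [0.0, 0.0, 0.0] mm 110.0 deg 0.0
```

Run:
```python
from h import *
R,p=pose(-3.6,-50,[.5,.14,.0628]);p2=p+[0,0,.11]
go(R,p2)
```

```text
row [-0.4019, -0.1147, -0.283] [0.0108, -0.4938, 0.1272] mm 151.4 deg 91.8
```

>>> move_arm --pt "-0.05 -0.015 -0.14 0.001 -0.037 0.01 0" --pt "-0.1 -0.03 -0.28 0.002 -0.074 0.019 0" --pt "-0.15 -0.045 -0.28 0.003 -0.111 0.029 0" --pt "-0.2 -0.06 -0.28 0.004 -0.148 0.038 0" --pt "-0.25 -0.075 -0.28 0.005 -0.185 0.048 0" --pt "-0.3 -0.09 -0.28 0.006 -0.222 0.057 0" --pt "-0.35 -0.1 -0.28 0.006 -0.259 0.067 0" --pt "-0.4 -0.115 -0.28 0.007 -0.296 0.076 0" --pt "-0.4 -0.115 -0.28 0.008 -0.333 0.086 0" --pt "-0.4 -0.115 -0.28 0.009 -0.36 0.093 0"

```text
time_s: 5.22
position: [0.4984, 0.1352, 0.1663]
tcp_rot: [[-0.051, 0.998, -0.046], [0.897, 0.026, -0.44], [-0.438, -0.064, -0.897]]
force: [0.2, 0.2, -2.5]
opening: 0.688
grasp_force: 30.0
```

Run:
```python
from h import *
s=bot.read_state();print(s['opening'],s['grasp_force'],s['position'],np.round(s['joint_positions'],1))
R,p=pose(-3.6,-50,[.5,.14,.0628]);p2=p+[0,0,.11]
c=go(R,p2)
```

```text
0.6878909307301923 29.996019273530692 [0.49838032 0.13523223 0.16633883] [ 16.3  33.9  94.2 -26.9  65.   28.3]
row [-0.0062, 0.0037, -0.0022] [0.0014, -0.1321, 0.0349] mm 2.3 deg 24.6
```

>>> move_arm --pt "-0.006 0.004 -0.002 0.0014 -0.132 0.035 0" --pt "-0.006 0.004 -0.002 0.0014 -0.132 0.035 0" --pt "-0.006 0.004 -0.002 0.0014 -0.132 0.035 0" --pt "-0.006 0.004 -0.002 0.0014 -0.132 0.035 0" --pt "-0.006 0.004 -0.002 0.0014 -0.132 0.035 0" --pt "-0.006 0.004 -0.002 0.0014 -0.132 0.035 0"

```text
time_s: 5.72
position: [0.5004, 0.1342, 0.1675]
tcp_rot: [[0.038, 0.998, -0.047], [0.646, -0.061, -0.761], [-0.762, -0.001, -0.647]]
force: [-0.1, 0.5, -2.0]
opening: 0.684
grasp_force: 30.0
```

Run:
```python
from h import *
c=cap('scene','s3.png')
im=c['image'];cv2.imwrite('pics/s3.png',cv2.resize(im[90:270,260:500],None,fx=3,fy=3))
s=bot.read_state();print(s['position'],np.round(s['joint_positions'],1),s['force'])
R,p=pose(-3.6,-50,[.5,.14,.0628]);go(R,p)
```

```text
[0.50085067 0.1337006  0.16853335] [ 24.6  42.9  88.8 -42.9  80.6  48.2] [ 0.21500516 -0.38024078 -1.66584723]
row [0.2818, -0.0044, 0.2391] [0.0005, -0.0021, 0.0001] mm 110.9 deg 0.4
```

View pics/s3.png

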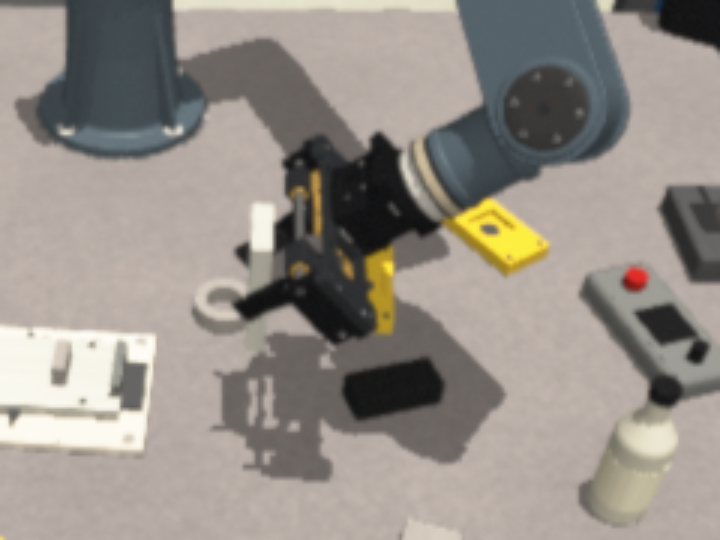

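The plate is vertical, held at mid-length and clear of the ring, pad and slide. I'll lower it to just above the bench, then to contact.

>>> move_arm --pt "0.07 -0.001 0.06 0 0 0 0" --pt "0.14 -0.002 0.12 0 0 0 0" --pt "0.2 -0.003 0.17 0 0 0 0" --pt "0.25 -0.004 0.212 0 -0.002 0 0" --pt "0.269 -0.004 0.228 0 -0.002 0 0" --pt "0.272 -0.004 0.231 0 -0.002 0 0" --pt "0.275 -0.004 0.233 0 -0.002 0 0" --pt "0.277 -0.004 0.235 0 -0.002 0 0" --pt "0.277 -0.004 0.235 0 -0.002 0 0" --pt "0.277 -0.004 0.235 0 -0.002 0 0"

```text
time_s: 6.6
position: [0.5013, 0.1342, 0.0621]
tcp_rot: [[0.044, 0.998, -0.043], [0.642, -0.062, -0.764], [-0.766, 0.006, -0.643]]
force: [-0.1, 0.7, -1.1]
opening: 0.686
grasp_force: 30.0
```

Run:
```python
from h import *
s=bot.read_state();print(s['position'],s['force'],s['moment'])
R,p=pose(-3.6,-50,[.5,.14,.0628]);go(R,p);print(p)
```

```text
[0.50134214 0.13422133 0.06212138] [-0.14278987  0.68806897 -1.0691042 ] [0.69140593 0.01341291 0.03787178]
row [0.0104, -0.0058, 0.0107] [0.0015, -0.0002, -0.0012] mm 4.8 deg 0.4
[0.4996152  0.13388374 0.0576577 ]
```

>>> move_arm --pt "0.0025 0 0.002 0 0 0 0" --pt "0.005 0 0.004 0 0 0 0" --pt "0.0075 0 0.0065 0 0 0 0" --pt "0.0075 0 0.0065 0 0 0 0"

```text
time_s: 6.93
position: [0.501, 0.1341, 0.0591]
tcp_rot: [[0.043, 0.998, -0.044], [0.64, -0.061, -0.766], [-0.767, 0.005, -0.642]]
force: [-0.0, 1.9, 4.1]
opening: 0.683
grasp_force: 30.0
```

Contact with the bench (force is now +4 N), so I'll let go and back off along the tool.

>>> move_arm --pt "0 0 0 0 0 0 1" --pt "0 0 0 0 0 0 1" --pt "0 0 0 0 0 0 1" --pt "0 0 0 0 0 0 1" --pt "0 0 -0.1 0 0 0 1" --pt "0 0 -0.2 0 0 0 1" --pt "0 0 -0.3 0 0 0 1" --pt "0 0 -0.4 0 0 0 1" --pt "0 0 -0.5 0 0 0 1" --pt "0 0 -0.5 0 0 0 1"

```text
time_s: 7.77
position: [0.5097, 0.2534, 0.1577]
tcp_rot: [[0.047, 0.998, -0.036], [0.646, -0.058, -0.762], [-0.762, 0.012, -0.647]]
force: [1.0, 0.4, 0.3]
opening: 0.998
grasp_force: 0.0
```

Run:
```python
from h import *
c=cap('wrist','w4.png');cap('top')
s=bot.read_state();print(s['position'],s['force'],s['opening'],np.round(s['joint_positions'],1))
for cam in('wrist','top'):
  for r in nets.find_in(cam,'plate_center')[:4]: print(cam,r)
R=np.array(s['tcp_rot'])
# over the top: tool down above the plate, then leaning the other way
p1=pose(-3.6,0,[.5,.10,.30]);c1=go(*p1)
R,p=pose(-3.6,45,[.5,.14,.062]);c2=go(R,p-.12*R[:,2],c1);go(R,p,c2)
```

```text
[0.50747512 0.2493447  0.15465268] [-0.41010625 -0.75306597 -1.3805859 ] 1.0026191475673638 [ 33.3  48.6  76.6 -38.   90.1  49.3]
wrist {'location': [315.3, 200.2], 'conf': 0.86}
wrist {'location': [78.7, 46.9], 'conf': 0.76}
top {'location': [258.5, 251.6], 'conf': 0.89}
top {'location': [375.0, 147.2], 'conf': 0.78}
top {'location': [292.4, 202.0], 'conf': 0.75}
top {'location': [212.2, 280.6], 'conf': 0.61}
row [-0.67, 0.0096, 0.0813] [0.0005, 0.2784, 0.0] mm 202.5 deg 50.1
row [-0.1309, -0.0084, 0.5027] [-0.0, 0.25, 0.0] mm 155.9 deg 45.0
row [-0.0, 0.0, 0.4] [0.0, 0.0, 0.0] mm 120.0 deg 0.0
```

View pics/w4.png

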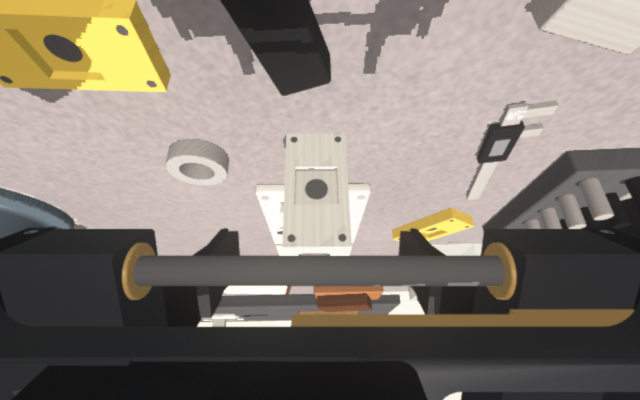

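The plate stands on its end, hollow side (hole at px (316,188)) facing the tool. Now I'll go over the top to the other side.

>>> move_arm --pt "-0.1 0.002 0.012 0 0.03 0 1" --pt "-0.2 0.003 0.025 0 0.07 0 1" --pt "-0.3 0.004 0.036 0 0.11 0 1" --pt "-0.42 0.006 0.05 0 0.15 0 1" --pt "-0.54 0.008 0.065 0 0.19 0 1" --pt "-0.67 0.01 0.08 0 0.23 0 1" --pt "-0.67 0.01 0.08 0 0.278 0 1" --pt "-0.67 0.01 0.08 0 0.278 0 1" --pt "-0.67 0.01 0.08 0 0.278 0 1" --pt "-0.67 0.01 0.08 0 0.278 0 1"

```text
time_s: 8.8
position: [0.4996, 0.0997, 0.2918]
tcp_rot: [[0.065, 0.998, 0.001], [0.998, -0.065, -0.001], [-0.001, 0.001, -1.0]]
force: [0.2, 0.9, 0.7]
opening: 0.997
grasp_force: 0.0
```

Run:
```python
from h import *
s=bot.read_state();print(s['position'],s['tcp_rot'],np.round(s['joint_positions'],1))
R,p=pose(-3.6,45,[.5,.14,.062]);go(R,p-.12*R[:,2])
```

```text
[0.49957809 0.09968074 0.29180483] [[ 6.48406966e-02  9.97895422e-01  6.41573358e-04]
 [ 9.97895344e-01 -6.48401801e-02 -7.95544645e-04]
 [-7.52270627e-04  6.91806736e-04 -9.99999478e-01]] [-1.3 17.2 94.2 -0.  68.5  2.5]
row [-0.1294, -0.0071, 0.5021] [0.0005, 0.2502, -0.0005] mm 155.6 deg 45.0
```

>>> move_arm --pt "-0.13 -0.007 0 0 0.04 0 1" --pt "-0.13 -0.007 0.05 0 0.08 0 1" --pt "-0.13 -0.007 0.1 0 0.12 0 1" --pt "-0.13 -0.007 0.2 0 0.16 0 1" --pt "-0.13 -0.007 0.3 0 0.2 0 1" --pt "-0.13 -0.007 0.4 0 0.25 0 1" --pt "-0.13 -0.007 0.5 0 0.25 0 1" --pt "-0.13 -0.007 0.5 0 0.25 0 1" --pt "-0.13 -0.007 0.5 0 0.25 0 1"

```text
time_s: 9.55
position: [0.4951, 0.0639, 0.1404]
tcp_rot: [[0.047, 0.998, 0.039], [0.703, -0.061, 0.709], [0.71, -0.006, -0.704]]
force: [0.8, 0.4, 0.4]
opening: 1.002
grasp_force: 0.0
```

Run:
```python
from h import *
c=cap('wrist','w5.png')
s=bot.read_state();print(s['position'],np.round(s['joint_positions'],1))
for r in nets.find_in('wrist','plate_center')[:4]: print(r)
R,p=pose(-3.6,45,[.5,.14,.062]);go(R,p)
print([proj(c,q).round(1) for q in ([.47,.131,.12],[.53,.131,.12])])
```

```text
[0.49618171 0.06390124 0.14272434] [-29.3  38.  107.1  44.1  66.2 -55.9]
{'location': [321.4, 197.0], 'conf': 0.95}
{'location': [122.2, 61.0], 'conf': 0.78}
row [-0.0139, -0.0061, 0.4002] [0.0002, 0.0001, 0.0019] mm 120.2 deg 0.3
[array([274.1, 173.9]), array([362.3, 169.1])]
```

View pics/w5.png

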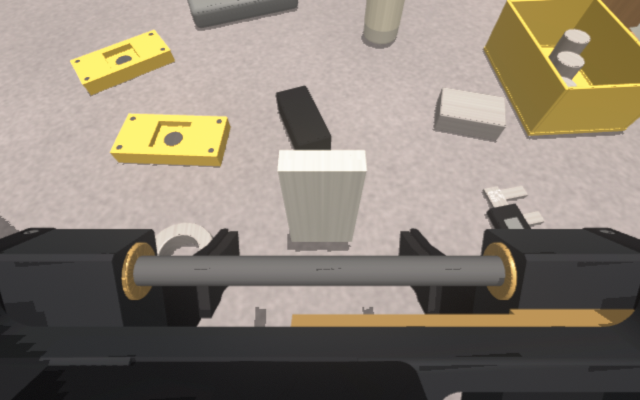

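The plate's plain face shows, its top edge running from px 279 to 365, centred about 3 mm in +x of nominal. I'll move in and grip.

>>> move_arm --pt "-0.014 0.003 0.1 0 0 0.001 1" --pt "-0.014 0.003 0.2 0 0 0.001 1" --pt "-0.014 0.003 0.3 0 0 0.001 1" --pt "-0.014 0.003 0.4 0 0 0.001 1" --pt "-0.014 0.003 0.4 0 0 0.001 1" --pt "-0.014 0.003 0.4 0 0 0.001 1" --pt "-0.014 0.003 0.4 0 0 0.001 0" --pt "-0.014 0.003 0.4 0 0 0.001 0" --pt "-0.014 0.003 0.4 0 0 0.001 0" --pt "-0.014 0.003 0.4 0 0 0.001 0"

```text
time_s: 10.48
position: [0.5041, 0.1433, 0.0563]
tcp_rot: [[0.043, 0.998, 0.049], [0.706, -0.065, 0.705], [0.707, 0.005, -0.707]]
force: [0.2, 0.4, -0.3]
opening: 0.784
grasp_force: 0.0
```

>>> move_arm --pt "0 0 0 0 0 0 0" --pt "0 0 0 0 0 0 0" --pt "0 0 0 0 0 0 0" --pt "0 0 0 0 0 0 0"

```text
time_s: 10.82
position: [0.5031, 0.1439, 0.0559]
tcp_rot: [[0.044, 0.998, 0.047], [0.705, -0.064, 0.707], [0.708, 0.002, -0.706]]
force: [-0.9, -3.0, 6.5]
opening: 0.682
grasp_force: 30.0
```

Run:
```python
from h import *
s=bot.read_state();print(s['position'],s['grasp_force'],s['opening'],s['force'],np.round(s['joint_positions'],1))
R=np.array(s['tcp_rot']);g=s['position']-.008*R[:,2];print('grasp pt',g,R.round(3))
go(R,s['position']+np.array([0,0,.13]))
# rotated pose above carriage
R2,p2=pose(-3.6,-45,[.482,-.079,.2]);go(R2,p2,(R,s['position']+np.array([0,0,.13])))
```

```text
[0.50313096 0.14393778 0.05588534] 29.991033162490055 0.6820908586302751 [-0.86567193 -2.99074394  6.54388728] [-20.5  47.8 109.6  55.9  55.  -63.4]
grasp pt [0.50275805 0.13828365 0.06153262] [[ 0.044  0.998  0.047]
 [ 0.705 -0.064  0.707]
 [ 0.708  0.002 -0.706]]
row [0.3069, 0.0008, -0.3059] [0.0, 0.0, 0.0] mm 130.0 deg 0.0
row [-0.52, -0.0226, -0.5618] [0.0006, -0.5005, -0.0004] mm 229.7 deg 90.1
```

>>> move_arm --pt "0.06 0 -0.06 0 0 0 0" --pt "0.12 0 -0.12 0 0 0 0" --pt "0.18 0 -0.18 0 0 0 0" --pt "0.24 0 -0.24 0 0 0 0" --pt "0.307 0.001 -0.306 0 0 0 0" --pt "0.307 0.001 -0.306 0 0 0 0"

```text
time_s: 11.32
position: [0.505, 0.1439, 0.1887]
tcp_rot: [[0.039, 0.998, 0.052], [0.707, -0.064, 0.705], [0.707, 0.009, -0.708]]
force: [0.1, 0.4, -2.3]
opening: 0.685
grasp_force: 30.0
```

Run:
```python
from h import *
s=bot.read_state();print(s['position'],s['grasp_force'],s['opening'],s['force'])
R2,p2=pose(-3.6,-45,[.482,-.079,.2]);go(R2,p2)
```

```text
[0.5050159  0.14391794 0.18873555] 29.992214412229945 0.6848254794903409 [ 0.08353312  0.40022153 -2.27848746]
row [-0.5282, -0.0287, -0.5542] [0.0032, -0.4998, -0.0005] mm 229.8 deg 90.0
```

>>> move_arm --pt "-0.053 -0.003 -0.055 0 -0.036 0 0" --pt "-0.106 -0.006 -0.11 0 -0.072 0 0" --pt "-0.16 -0.009 -0.166 0 -0.108 0 0" --pt "-0.21 -0.012 -0.22 0 -0.144 0 0" --pt "-0.264 -0.015 -0.277 0 -0.18 0 0" --pt "-0.317 -0.018 -0.33 0 -0.216 0 0" --pt "-0.37 -0.021 -0.39 0.001 -0.252 0 0" --pt "-0.42 -0.024 -0.44 0.002 -0.288 0 0" --pt "-0.475 -0.027 -0.5 0.002 -0.324 0 0" --pt "-0.528 -0.029 -0.554 0.003 -0.36 0 0"

```text
time_s: 12.15
position: [0.4796, -0.085, 0.1903]
tcp_rot: [[0.055, 0.998, -0.028], [0.938, -0.061, -0.341], [-0.342, -0.007, -0.939]]
force: [-1.7, 0.1, -3.1]
opening: 0.689
grasp_force: 30.0
```

Run:
```python
from h import *
s=bot.read_state();print(s['position'],s['grasp_force'],s['opening'],s['force'],np.round(s['joint_positions'],1))
R2,p2=pose(-3.6,-45,[.482,-.079,.2]);go(R2,p2)
```

```text
[ 0.47955131 -0.08500252  0.19026197] 29.987077703955013 0.6886432914980791 [-1.6764554   0.11544294 -3.05564863] [-11.3  25.1 105.1 -26.2  50.5   9.1]
row [-0.0032, 0.0068, -0.0134] [-0.0017, -0.1387, 0.0017] mm 4.6 deg 25.0
```

>>> move_arm --pt "-0.003 0.007 -0.013 -0.002 -0.139 0.002 0" --pt "-0.003 0.007 -0.013 -0.002 -0.139 0.002 0" --pt "-0.003 0.007 -0.013 -0.002 -0.139 0.002 0" --pt "-0.003 0.007 -0.013 -0.002 -0.139 0.002 0" --pt "-0.003 0.007 -0.013 -0.002 -0.139 0.002 0" --pt "-0.003 0.007 -0.013 -0.002 -0.139 0.002 0"

```text
time_s: 12.65
position: [0.4815, -0.0829, 0.1926]
tcp_rot: [[0.042, 0.998, -0.045], [0.71, -0.062, -0.701], [-0.703, -0.003, -0.711]]
force: [0.8, 0.5, -1.8]
opening: 0.687
grasp_force: 30.0
```

Run:
```python
from h import *
s=bot.read_state();print(s['position'],s['force'],np.round(s['joint_positions'],1))
R2,p2=pose(-3.6,-45,[.482,-.078,.07]);go(R2,p2+[0,0,.03]);go(R2,p2)
w=cap('wrist');d=cap('scene')
a=cv2.resize(w['image'][100:300,150:490],(680,400))
b=cv2.resize(d['image'][130:270,170:350],(540,420))
o=np.zeros((420,800,3),np.uint8)
o=np.zeros((600,700,3),np.uint8);o[:270,:459]=cv2.resize(a,(459,270));o[275:,:]=cv2.resize(d['image'][150:250,170:385],(700,325))
cv2.imwrite('pics/m6.png',o)
```

```text
[ 0.48145182 -0.08294214  0.19261254] [ 0.80447257  0.48313282 -1.79749998] [  1.5  32.8 104.9 -53.1  61.1  39.8]
row [0.2286, 0.0017, 0.2346] [-0.0004, -0.0019, 0.0008] mm 98.3 deg 0.4
row [0.2989, 0.0019, 0.3057] [-0.0004, -0.0019, 0.0008] mm 128.3 deg 0.4
```

View pics/m6.png

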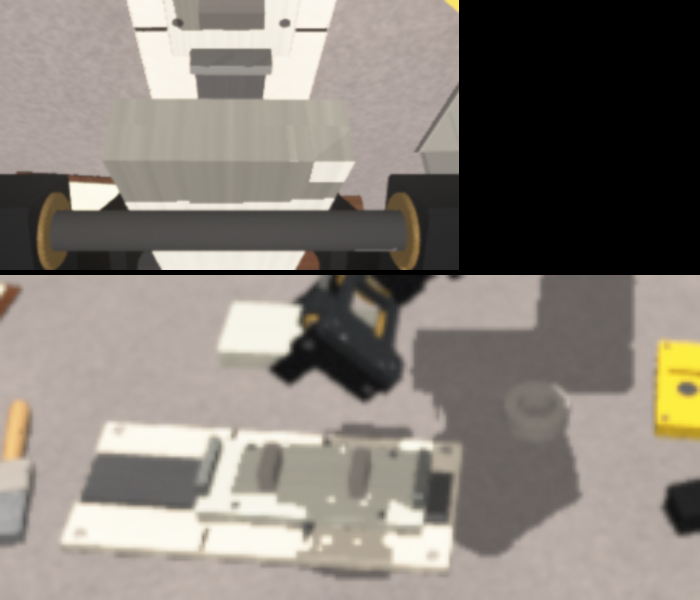

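The plate is held level with its plain face up, and in the wrist view it is in line with the slide. I'll cross-check the bar positions in the scene view, then lower.

Run:
```python
from h import *
d=viewer.capture('scene')
f=lambda u,v,z: ray(d,(170+u*215/700,150+(v-275)*100/325),z)[:2].round(4)
A=f(269,449,.056);B=f(360,456,.056);print(A,B,(A+B)/2,np.linalg.norm(A-B))
print('plate end corners', f(228,303,.203), f(220,350,.203))
```

```text
[ 0.4716 -0.1183] [ 0.4788 -0.0373] [ 0.4752 -0.0778] 0.08131937038615092
plate end corners [ 0.4489 -0.1396] [ 0.5072 -0.1376]
```

>>> move_arm --pt "0.07 0 0.07 0 -0.002 0.001 0" --pt "0.14 0.001 0.14 0 -0.002 0.001 0" --pt "0.2 0.002 0.2 0 -0.002 0.001 0" --pt "0.24 0.002 0.247 0 -0.002 0.001 0" --pt "0.27 0.002 0.277 0 -0.002 0.001 0" --pt "0.28 0.002 0.287 0 -0.002 0.001 0" --pt "0.28 0.002 0.287 0 -0.002 0.001 0" --pt "0.28 0.002 0.287 0 -0.002 0.001 0"

```text
time_s: 13.47
position: [0.4833, -0.0855, 0.0751]
tcp_rot: [[0.051, 0.998, -0.044], [0.703, -0.067, -0.708], [-0.709, 0.005, -0.705]]
force: [-0.2, -0.0, -2.8]
opening: 0.686
grasp_force: 30.0
```

Run:
```python
from h import *
s=bot.read_state();print(s['position'],s['force'],s['moment'])
R2,p2=pose(-3.6,-45,[.482,-.078,.067]);go(R2,p2);print(p2)
```

```text
[ 0.48334094 -0.08553161  0.07506537] [-0.15385134 -0.02870969 -2.77665566] [0.6777037  0.02665228 0.02288535]
row [0.0366, -0.0063, 0.0281] [0.0003, 0.0008, -0.0021] mm 14.0 deg 0.4
[ 0.4816448  -0.08364569  0.06134315]
```

>>> move_arm --pt "0.01 -0.006 0.008 0 0 -0.001 0" --pt "0.018 -0.01 0.016 0 0 -0.001 0" --pt "0.021 -0.01 0.018 0 0 -0.001 0" --pt "0.023 -0.01 0.02 0 0 -0.001 0" --pt "0.023 -0.01 0.02 0 0 -0.001 0" --pt "0.023 -0.01 0.02 0 0 -0.001 0"

```text
time_s: 13.97
position: [0.48, -0.084, 0.0653]
tcp_rot: [[0.046, 0.998, -0.044], [0.704, -0.063, -0.708], [-0.709, 0.002, -0.705]]
force: [0.0, -0.8, -1.6]
opening: 0.69
grasp_force: 30.0
```

>>> move_arm --pt "0.0024 0 0.0024 0 0 0 0" --pt "0.0048 0 0.0048 0 0 0 0" --pt "0.0072 0 0.0072 0 0 0 0" --pt "0.0072 0 0.0072 0 0 0 0" --pt "0.0072 0 0.0072 0 0 0 0"

```text
time_s: 14.38
position: [0.4801, -0.0842, 0.0625]
tcp_rot: [[0.046, 0.998, -0.044], [0.703, -0.064, -0.708], [-0.709, 0.002, -0.705]]
force: [-0.5, 1.0, 1.9]
opening: 0.685
grasp_force: 30.0
```

>>> move_arm --pt "0.002 0 0.002 0 0 0 0" --pt "0.002 0 0.002 0 0 0 1" --pt "0.002 0 0.002 0 0 0 1" --pt "0.002 0 0.002 0 0 0 1" --pt "0.002 0 0.002 0 0 0 1" --pt "0 0 -0.08 0 0 0 1" --pt "0 0 -0.2 0 0 0 1" --pt "0 0 -0.32 0 0 0 1" --pt "0 0 -0.44 0 0 0 1" --pt "0 0 -0.5 0 0 0 1"

```text
time_s: 15.22
position: [0.4877, 0.0244, 0.1703]
tcp_rot: [[0.048, 0.998, -0.04], [0.705, -0.062, -0.707], [-0.708, 0.006, -0.706]]
force: [-0.2, -0.8, -1.0]
opening: 0.998
grasp_force: 0.0
```

Run:
```python
from h import *
w=cap('wrist','w7.png')
s=bot.read_state();print(s['position'],s['force'])
```

```text
[0.48901358 0.02565259 0.17150243] [0.68855579 0.83527877 2.0782903 ]
```

View pics/w7.png

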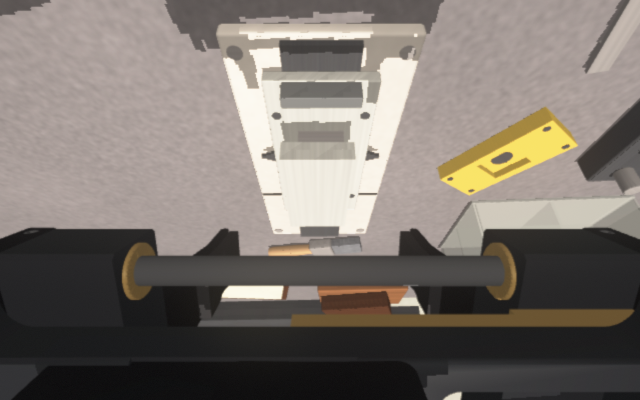

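The plate lies plain face up across the bars, in line with the carriage (near edge about rows 143–158, tab about rows 83–107, pointers at row 155). I'll check the centring from the intensity edges.

Run:
```python
from h import *
w=viewer.capture('wrist');g=cv2.cvtColor(w['image'],6).astype(int)
print('col318 rows20-245',g[20:245,312:325].mean(1).astype(int).tolist())
for r in (150,165,180): print(r,list(range(225,405,3))[0],g[r,240:400:2].tolist())
for th in [(-.1,.05),(0.06,.074),(0.06,.056),(.1,.05),(.1,.032),(.09,.05),(-.06,.074),(.047,.056),(0,.014)]:
    a=np.radians(-3.6);c=np.array([.481,-.079]);p=c+th[0]*np.array([-np.sin(a),np.cos(a)])
    print(th,proj(w,[*p,th[1]]).round(1))
for s in(-.03,.03):
    print('side',[proj(w,[.481+s,-.079+.05*1-s*.063,.074]).round(1)])
```

```text
col318 rows20-245 [159, 158, 150, 121, 126, 176, 181, 184, 189, 193, 198, 205, 220, 235, 244, 246, 232, 226, 215, 164, 142, 94, 72, 70, 70, 69, 65, 64, 63, 64, 64, 65, 70, 87, 98, 99, 99, 99, 100, 100, 100, 100, 100, 100, 100, 100, 100, 100, 100, 100, 102, 121, 160, 166, 168, 168, 168, 169, 169, 170, 184, 209, 164, 113, 105, 106, 106, 107, 107, 107, 107, 107, 108, 108, 108, 108, 109, 117, 142, 151, 150, 150, 150, 149, 149, 149, 149, 154, 186, 232, 235, 235, 235, 235, 235, 235, 235, 235, 235, 235, 233, 222, 200, 152, 144, 144, 144, 144, 144, 144, 142, 135, 130, 129, 130, 130, 129, 130, 133, 133, 132, 139, 163, 172, 173, 173, 173, 173, 173, 173, 173, 172, 171, 171, 170, 169, 168, 168, 174, 202, 232, 235, 235, 235, 235, 235, 235, 235, 235, 235, 235, 235, 235, 235, 235, 235, 235, 235, 235, 235, 235, 235, 235, 235, 235, 235, 235, 235, 235, 235, 235, 235, 235, 235, 235, 235, 235, 235, 235, 235, 235, 235, 235, 235, 235, 235, 235, 235, 235, 235, 235, 235, 235, 235, 235, 235, 235, 235, 235, 235, 236, 236, 236, 236, 235, 223, 147, 109, 106, 106, 106, 105, 106, 105, 106, 114, 140, 157, 141, 116
[... 857 characters left out ...]
, 164, 163, 165, 167, 168, 168, 170, 195, 244, 246, 246, 246, 246, 245, 245, 245, 245, 243, 229, 238, 237, 235, 238, 238, 238, 235, 237, 238, 238, 236, 235, 236, 236, 236, 236, 234, 235, 238, 236, 234, 236, 236, 237, 236, 235, 234, 237, 237, 237, 234, 235, 233, 233, 238, 237, 240, 241, 241, 234, 244, 244, 245, 245, 245, 245, 245, 246, 246, 239, 180, 178, 172, 169, 169, 168, 170, 172, 173, 174]
(-0.1, 0.05) [315.5 220.3]
(0.06, 0.074) [314.3 155.8]
(0.06, 0.056) [314.3 138.3]
(0.1, 0.05) [313.7  94.3]
(0.1, 0.032) [313.7  77.4]
(0.09, 0.05) [313.9 104.9]
(-0.06, 0.074) [315.4 223.5]
(0.047, 0.056) [314.4 148.6]
(0, 0.014) [314.8 146.1]
side [array([273.5, 163.8])]
side [array([347.5, 163.4])]
```

Run:
```python
from h import *
w=viewer.capture('wrist');g=cv2.cvtColor(w['image'],6).astype(int)
for n,a,b in (('L',264,274),('R',368,374)): print(n,g[185:203,a:b].mean(1).astype(int).tolist())
for n,a,b in (('pL',265,270),('pR',371,376)): print(n,g[145:166,a:b].mean(1).astype(int).tolist())
print([ray(w,p,.014).round(4) for p in [(269,155),(372,155),(272,194),(368,194)]])
s=bot.read_state();print(s['position'])
R,p=pose(-3.6,0,[.4875,.048,.13]);c=go(R,p);go(*pose(-3.6,0,[.4875,.048,.048]),c)
```

```text
L [244, 245, 245, 244, 244, 244, 244, 238, 193, 105, 165, 241, 244, 244, 243, 243, 243, 243]
R [245, 244, 243, 243, 243, 244, 244, 231, 116, 129, 219, 243, 245, 244, 244, 243, 242, 242]
pL [246, 242, 207, 173, 161, 167, 178, 160, 102, 89, 97, 105, 107, 118, 164, 226, 244, 245, 245, 245, 245]
pR [244, 243, 237, 206, 167, 189, 228, 175, 113, 90, 96, 104, 117, 156, 214, 243, 244, 244, 244, 244, 245]
[array([ 0.4301, -0.0901,  0.014 ]), array([ 0.5404, -0.0977,  0.014 ]), array([ 0.4183, -0.1697,  0.014 ]), array([ 0.5419, -0.1785,  0.014 ])]
[0.48707411 0.02273157 0.16847284]
row [0.1691, -0.0044, 0.0497] [0.0013, 0.2507, -0.0002] mm 52.9 deg 45.1
row [0.0, 0.0, 0.2733] [0.0, 0.0, 0.0] mm 82.0 deg 0.0
```

>>> move_arm --pt "0.169 -0.004 0.05 0 0.04 0 0" --pt "0.169 -0.004 0.05 0 0.08 0 0" --pt "0.169 -0.004 0.05 0 0.12 0 0" --pt "0.169 -0.004 0.05 0 0.16 0 0" --pt "0.169 -0.004 0.05 0 0.2 0 0" --pt "0.169 -0.004 0.05 0.001 0.25 0 0" --pt "0.169 -0.004 0.05 0.001 0.25 0 0" --pt "0.169 -0.004 0.05 0.001 0.25 0 0" --pt "0.169 -0.004 0.05 0.001 0.25 0 0"

```text
time_s: 16.12
position: [0.4856, 0.0453, 0.1201]
tcp_rot: [[0.069, 0.998, -0.005], [0.998, -0.069, -0.004], [-0.004, -0.005, -1.0]]
force: [-0.9, -0.7, -0.0]
opening: 0.404
grasp_force: 0.0
```

Run:
```python
from h import *
s=bot.read_state();print(s['position'],s['opening'],s['force'],np.round(s['joint_positions'],1))
go(*pose(-3.6,0,[.4875,.048,.048]))
```

```text
[0.48562852 0.04528502 0.12012359] 0.4035717111882412 [-0.900301   -0.71998266 -0.02548099] [ -7.7  30.4 107.3  -0.4  42.5  -3.4]
row [0.0106, 0.0069, 0.267] [-0.0015, 0.0013, -0.002] mm 80.2 deg 0.5
```

>>> move_arm --pt "0.011 0.005 0 0 0 0 0" --pt "0.011 0.005 0 0 0 0 0" --pt "0.011 0.005 0 0 0 0 0" --pt "0.011 0.005 0 0 0 0 0" --pt "0.011 0.005 0.07 0 0 0 0" --pt "0.011 0.005 0.14 0 0 0 0" --pt "0.011 0.005 0.2 0 0 0 0" --pt "0.011 0.005 0.26 0 0 0 0" --pt "0.011 0.005 0.26 0 0 0 0" --pt "0.011 0.005 0.26 0 0 0 0"

```text
time_s: 16.95
position: [0.488, 0.0507, 0.0428]
tcp_rot: [[0.064, 0.998, -0.004], [0.998, -0.064, -0.003], [-0.003, -0.003, -1.0]]
force: [-0.5, -0.3, -0.1]
opening: 0.001
grasp_force: 0.0
```

>>> move_arm --pt "-0.02 0 0 0 0 0 0" --pt "-0.04 0 0 0 0 0 0" --pt "-0.05 0 0 0 0 0 0" --pt "-0.057 0 0 0 0 0 0" --pt "-0.064 0 0 0 0 0 0" --pt "-0.07 0 0 0 0 0 0" --pt "-0.077 0 0 0 0 0 0" --pt "-0.084 0 0 0 0 0 0" --pt "-0.09 0 0 0 0 0 0" --pt "-0.097 0 0 0 0 0 0"

```text
time_s: 17.78
position: [0.4873, 0.022, 0.0441]
tcp_rot: [[0.066, 0.998, 0.001], [0.998, -0.066, -0.001], [-0.001, 0.001, -1.0]]
force: [1.2, 6.6, 4.1]
opening: 0.002
grasp_force: 3.3
```

Run:
```python
from h import *
print(bot.read_state()['force'],bot.read_state()['position'])
```

```text
[1.19246854 6.55810092 4.06455328] [0.48728345 0.02203051 0.04413089]
```

>>> move_arm --pt "-0.01 0 0 0 0 0 0" --pt "-0.02 0 0 0 0 0 0" --pt "-0.03 0 0 0 0 0 0" --pt "-0.04 0 0 0 0 0 0" --pt "-0.05 0 0 0 0 0 0" --pt "-0.06 0 0 0 0 0 0" --pt "-0.07 0 0 0 0 0 0" --pt "-0.08 0 0 0 0 0 0" --pt "-0.09 0 0 0 0 0 0" --pt "-0.1 0 0 0 0 0 0"

```text
time_s: 18.62
position: [0.4853, -0.0079, 0.0441]
tcp_rot: [[0.066, 0.998, 0.0], [0.998, -0.066, -0.001], [-0.001, 0.0, -1.0]]
force: [1.5, 7.1, 3.2]
opening: 0.003
grasp_force: 3.5
```

>>> move_arm --pt "-0.01 0 0 0 0 0 0" --pt "-0.02 0 0 0 0 0 0" --pt "-0.03 0 0 0 0 0 0" --pt "-0.04 0 0 0 0 0 0" --pt "-0.05 0 0 0 0 0 0" --pt "-0.06 0 0 0 0 0 0" --pt "-0.067 0 0 0 0 0 0" --pt "-0.067 0 0 0 0 0 0"

```text
time_s: 19.28
position: [0.484, -0.0285, 0.0441]
tcp_rot: [[0.066, 0.998, 0.0], [0.998, -0.066, -0.002], [-0.002, 0.0, -1.0]]
force: [1.5, 4.5, 2.3]
opening: 0.007
grasp_force: 2.1
```

Run:
```python
from h import *
s=bot.read_state();print(s['force'],s['position'])
for cam in('top','scene','wrist'):
    c=cap(cam,'p_'+cam+'.png')
    for n in('pointer','mark','push_tab','rest_center','slide_base','plate_center'):
        for r in nets.find_in(cam,n)[:2]: print(cam,n,r['conf'],r['location'],ray(c,r['location'],.014).round(3))
    for a,y in (('tab',s['position'][1]-.0095),):
        print(cam,'tabtop proj',proj(c,[s['position'][0],y,.05]).round(1))
    for x in(.425,.535): print('px of mark(-.17) side',x,proj(c,[x,-.17-(x-.48)*.063,.014]).round(1))
```

```text
[1.51014548 4.51528222 2.28441438] [ 0.48398507 -0.02846521  0.04412453]
top pointer 0.39 [408.7, 210.9] [ 0.468 -0.232  0.014]
top mark 0.79 [415.1, 212.3] [ 0.463 -0.253  0.014]
top push_tab 0.77 [407.0, 206.2] [ 0.484 -0.227  0.014]
top rest_center 0.86 [404.8, 209.7] [ 0.473 -0.219  0.014]
top slide_base 0.68 [411.1, 210.7] [ 0.469 -0.24   0.014]
top plate_center 0.97 [209.6, 283.8] [0.24  0.425 0.014]
top plate_center 0.83 [371.4, 146.1] [ 0.692 -0.115  0.014]
top tabtop proj [350.7 205.8]
px of mark(-.17) side 0.425 [389.4 224.3]
px of mark(-.17) side 0.535 [390.3 191.4]
scene pointer 0.8 [236.9, 220.0] [ 0.498 -0.165  0.014]
scene pointer 0.24 [401.9, 279.0] [0.694 0.286 0.014]
scene mark 0.39 [171.3, 215.8] [ 0.485 -0.36   0.014]
scene push_tab 0.97 [238.5, 217.0] [ 0.486 -0.162  0.014]
scene rest_center 0.89 [237.7, 218.2] [ 0.491 -0.164  0.014]
scene slide_base 0.65 [248.3, 222.3] [ 0.507 -0.131  0.014]
scene plate_center 0.7 [248.9, 274.5] [ 0.687 -0.106  0.014]
scene plate_center 0.67 [379.2, 184.5] [0.339 0.264 0.014]
scene tabtop proj [280.3 208.4]
px of mark(-.17) side 0.425 [240.  202.1]
px of mark(-.17) side 0.535 [232.1 229.6]
wrist pointer 0.42 [319.6, 301.3] [ 0.482 -0.076  0.014]
wrist mark 0.76 [319.6, 165.8] [0.488 0.012 0.014]
wrist push_tab 0.61 [319.4, 291.2] [ 0.483 -0.069  0.014]
wrist rest_center 0.46 [318.8, 302.8] [ 0.482 -0.077  0.014]
wrist slide_base 0.95 [323.8, 165.5] [0.491 0.012 0.014]
wrist tabtop proj [317.9 274.8]
px of mark(-.17) side 0.425 [248.1 417.6]
px of mark(-.17) side 0.535 [401.6 417.5]
```

```bash
cat >> h.py <<'E'
def lines(cam,offs=(.05,.053,.065,.070)):
    c=viewer.capture(cam);g=cv2.cvtColor(c['image'],6).astype(np.float32)
    a=np.radians(-3.6);q=np.array([np.cos(a),np.sin(a)]);p=np.array([-np.sin(a),np.cos(a)]);o=np.array([.4795,-.17])
    ys=np.arange(-.02,.075,.001)
    for s in offs:
        u=np.array([proj(c,[*(o+s*q+y*p),.014]) for y in ys]).astype(np.float32)
        v=cv2.remap(g,u[:,:1].copy(),u[:,1:].copy(),1).ravel()
        print(cam,s,v[::2].astype(int).tolist())
E
python3 - <<'E'
from h import *
lines('scene');lines('top',(-.053,-.05,-.065,.05,.053,.065))
E
```

```text
scene 0.05 [248, 248, 248, 248, 248, 248, 248, 247, 244, 229, 194, 172, 214, 237, 248, 249, 249, 249, 249, 249, 248, 247, 242, 210, 171, 141, 169, 208, 238, 244, 247, 248, 249, 249, 250, 250, 250, 250, 250, 249, 249, 249, 249, 248, 248, 248, 248, 248]
scene 0.053 [249, 249, 249, 249, 249, 249, 249, 247, 243, 212, 182, 162, 207, 240, 249, 249, 249, 249, 249, 249, 249, 249, 246, 236, 217, 186, 189, 223, 240, 247, 248, 248, 249, 249, 249, 250, 250, 250, 250, 249, 249, 249, 249, 249, 249, 249, 249, 249]
scene 0.065 [249, 249, 249, 249, 249, 249, 250, 249, 247, 232, 205, 173, 219, 243, 249, 249, 249, 249, 249, 249, 249, 250, 250, 250, 249, 249, 249, 249, 249, 249, 249, 249, 249, 249, 249, 249, 250, 249, 249, 249, 249, 249, 249, 249, 249, 249, 249, 249]
scene 0.07 [248, 247, 247, 247, 247, 246, 246, 244, 240, 227, 196, 193, 211, 243, 245, 246, 247, 247, 247, 248, 249, 249, 249, 249, 248, 247, 247, 247, 246, 246, 245, 245, 245, 245, 245, 246, 247, 247, 247, 247, 247, 247, 248, 248, 248, 248, 248, 247]
top -0.053 [175, 167, 145, 116, 78, 72, 72, 72, 71, 69, 75, 81, 83, 85, 85, 84, 84, 83, 83
[... 470 characters left out ...]
74, 74, 74, 74, 73, 73, 73, 73, 73, 73, 72, 72, 72, 72, 72, 72]
top 0.05 [71, 64, 63, 62, 61, 61, 60, 60, 60, 60, 60, 61, 61, 61, 61, 61, 61, 61, 62, 62, 63, 63, 63, 63, 63, 63, 63, 63, 64, 64, 64, 64, 65, 65, 65, 65, 65, 66, 66, 66, 66, 66, 67, 67, 67, 67, 67, 67]
top 0.053 [110, 101, 96, 87, 78, 73, 69, 66, 63, 59, 59, 59, 59, 60, 61, 61, 61, 60, 61, 61, 61, 61, 61, 62, 62, 62, 62, 62, 63, 63, 63, 63, 64, 64, 64, 64, 64, 65, 65, 64, 64, 65, 66, 66, 66, 66, 66, 66]
top 0.065 [179, 179, 179, 179, 180, 179, 176, 170, 153, 132, 126, 132, 158, 168, 171, 168, 166, 162, 156, 149, 142, 138, 135, 131, 127, 116, 102, 86, 71, 59, 57, 56, 56, 57, 56, 57, 57, 57, 58, 58, 59, 59, 60, 60, 60, 60, 60, 61]
```

>>> move_arm --pt "-0.008 0 0 0 0 0 0" --pt "-0.016 0 0 0 0 0 0" --pt "-0.024 0 0 0 0 0 0" --pt "-0.032 0 0 0 0 0 0" --pt "-0.04 0 0 0 0 0 0" --pt "-0.048 0 0 0 0 0 0" --pt "-0.056 0 0 0 0 0 0" --pt "-0.064 0 0 0 0 0 0" --pt "-0.072 0 0 0 0 0 0" --pt "-0.072 0 0 0 0 0 0"

```text
time_s: 21.27
position: [0.4825, -0.0502, 0.044]
tcp_rot: [[0.066, 0.998, -0.0], [0.998, -0.066, -0.002], [-0.002, 0.0, -1.0]]
force: [1.2, 4.5, 2.9]
opening: 0.003
grasp_force: 2.2
```

Run:
```python
from h import *
s=bot.read_state();print(s['force'],s['position']);lines('scene',(.048,.05,.053,.065))
```

```text
[1.22880317 4.53684319 2.94704413] [ 0.48253891 -0.05024151  0.04398716]
scene 0.048 [247, 247, 248, 247, 247, 247, 247, 247, 243, 234, 193, 157, 134, 115, 115, 137, 185, 221, 245, 248, 248, 249, 249, 249, 249, 249, 249, 249, 249, 249, 248, 248, 248, 249, 249, 249, 249, 249, 249, 249, 249, 248, 248, 248, 248, 248, 248, 247]
scene 0.05 [248, 248, 248, 248, 248, 248, 248, 247, 244, 229, 186, 146, 151, 137, 129, 150, 194, 227, 247, 248, 249, 249, 249, 249, 249, 249, 249, 249, 249, 249, 249, 249, 250, 250, 250, 250, 250, 250, 250, 250, 249, 249, 249, 249, 248, 248, 248, 248]
scene 0.053 [249, 249, 249, 249, 249, 249, 249, 248, 243, 213, 180, 155, 188, 194, 161, 182, 209, 237, 246, 249, 249, 249, 250, 250, 250, 250, 249, 249, 249, 249, 249, 249, 249, 250, 250, 250, 250, 250, 250, 250, 249, 249, 249, 249, 249, 249, 249, 249]
scene 0.065 [249, 249, 249, 249, 250, 250, 250, 249, 248, 233, 205, 172, 220, 243, 249, 249, 249, 249, 249, 249, 250, 250, 250, 250, 250, 250, 250, 250, 250, 249, 249, 249, 249, 249, 250, 250, 250, 250, 250, 249, 249, 249, 249, 249, 248, 247, 237, 216]
```

>>> move_arm --pt "-0.006 0 0 0 0 0 0" --pt "-0.012 0 0 0 0 0 0" --pt "-0.018 0 0 0 0 0 0" --pt "-0.02 0 0 0 0 0 0" --pt "-0.02 0 0 0 0 0 0"

```text
time_s: 21.73
position: [0.4821, -0.0561, 0.044]
tcp_rot: [[0.065, 0.998, -0.0], [0.998, -0.065, -0.002], [-0.002, -0.0, -1.0]]
force: [1.4, 5.0, 3.7]
opening: 0.005
grasp_force: 2.6
```

Run:
```python
from h import *
s=bot.read_state();print(s['force'],s['position']);lines('scene',(.048,.05,.053,.065))
```

```text
[1.44266623 4.97081573 3.65028016] [ 0.48210875 -0.05613235  0.04396104]
scene 0.048 [248, 248, 248, 248, 247, 247, 247, 242, 225, 187, 136, 116, 140, 190, 224, 243, 248, 249, 249, 249, 248, 249, 249, 250, 249, 249, 249, 249, 249, 249, 248, 248, 248, 249, 249, 249, 249, 249, 249, 249, 249, 249, 249, 248, 248, 248, 241, 220]
scene 0.05 [248, 248, 248, 248, 248, 248, 248, 246, 238, 207, 156, 119, 157, 205, 237, 247, 249, 250, 250, 249, 249, 249, 249, 250, 249, 249, 249, 249, 249, 249, 249, 249, 250, 249, 250, 250, 250, 250, 250, 250, 250, 250, 249, 249, 248, 248, 243, 228]
scene 0.053 [249, 249, 249, 249, 249, 249, 249, 247, 243, 208, 165, 121, 170, 216, 247, 249, 250, 250, 250, 249, 249, 249, 250, 250, 250, 250, 249, 249, 249, 249, 249, 249, 249, 249, 249, 250, 250, 250, 250, 250, 250, 250, 249, 248, 248, 245, 240, 232]
scene 0.065 [249, 249, 249, 250, 250, 250, 250, 249, 248, 233, 206, 173, 220, 243, 249, 249, 249, 249, 249, 249, 250, 250, 250, 250, 250, 250, 250, 250, 250, 249, 249, 249, 249, 249, 250, 250, 250, 250, 250, 249, 249, 248, 247, 240, 223, 187, 171, 166]
```

The pointer coincides with the mark. I'll back off and lift.

>>> move_arm --pt "0.05 0 0 0 0 0 0" --pt "0.1 0 0 0 0 0 0" --pt "0.2 0 0 0 0 0 0" --pt "0.3 0 -0.1 0 0 0 0" --pt "0.4 0 -0.2 0 0 0 0" --pt "0.5 0 -0.3 0 0 0 0" --pt "0.6 0 -0.4 0 0 0 0" --pt "0.6 0 -0.5 0 0 0 0" --pt "0.6 0 -0.5 0 0 0 0" --pt "0.6 0 -0.5 0 0 0 0"

```text
time_s: 22.62
position: [0.4945, 0.1237, 0.1948]
tcp_rot: [[0.063, 0.998, 0.003], [0.998, -0.063, -0.004], [-0.003, 0.003, -1.0]]
force: [0.4, 0.4, 0.1]
opening: 0.007
grasp_force: 0.0
```

Run:
```python
from h import *
s=bot.read_state();print(s['force'],s['position']);lines('scene',(.05,.065))
# plate vs carriage along the axis in the top view: rectify at heights
c=viewer.capture('top');g=cv2.cvtColor(c['image'],6).astype(np.float32)
a=np.radians(-3.6);q=np.array([np.cos(a),np.sin(a)]);p=np.array([-np.sin(a),np.cos(a)]);o=np.array([.4795,-.17])
ys=np.arange(-.11,.112,.002)
for off in(0,.01):
    u=np.array([proj(c,[*(o+off*q+y*p),.074]) for y in ys]).astype(np.float32)
    print(off,cv2.remap(g,u[:,:1].copy(),u[:,1:].copy(),1).ravel().astype(int).tolist())
xs=np.arange(-.085,.087,.002)
for y in(0,.03,-.03):
    u=np.array([proj(c,[*(o+x*q+y*p),.074]) for x in xs]).astype(np.float32)
    print('x',y,cv2.remap(g,u[:,:1].copy(),u[:,1:].copy(),1).ravel().astype(int).tolist())
```

```text
[0.42619372 0.35681921 0.09315752] [0.49451709 0.12371968 0.19479694]
scene 0.05 [248, 247, 248, 248, 248, 248, 248, 245, 238, 205, 154, 118, 154, 203, 236, 246, 248, 249, 249, 249, 249, 249, 249, 249, 249, 249, 249, 249, 249, 248, 248, 248, 249, 249, 249, 249, 249, 249, 249, 249, 249, 249, 249, 248, 248, 248, 248, 248]
scene 0.065 [249, 249, 249, 249, 249, 249, 249, 249, 247, 232, 205, 171, 219, 242, 248, 248, 249, 249, 249, 249, 249, 249, 249, 249, 250, 250, 250, 249, 249, 249, 249, 249, 249, 249, 249, 249, 249, 249, 249, 249, 249, 249, 249, 249, 249, 249, 249, 249]
0 [123, 119, 100, 88, 80, 80, 80, 81, 91, 103, 116, 119, 119, 116, 117, 122, 155, 172, 176, 177, 177, 177, 177, 178, 178, 178, 178, 177, 177, 177, 178, 178, 178, 178, 178, 178, 178, 178, 178, 178, 178, 178, 178, 178, 178, 178, 178, 178, 178, 179, 179, 179, 178, 178, 178, 178, 178, 179, 179, 179, 179, 179, 179, 179, 180, 180, 180, 180, 180, 180, 180, 181, 181, 181, 180, 180, 180, 180, 180, 180, 180, 180, 179, 179, 172, 162, 144, 145, 156, 170, 179, 180, 180, 181, 181, 180, 180, 180, 180, 179, 170, 157, 134, 125, 122, 120
[... 1183 characters left out ...]
, 181, 180, 180, 180, 180, 180, 180, 180, 180, 180, 180, 181, 180, 180, 180, 180, 179, 178, 178, 178, 179, 180, 181, 181, 180, 177, 167, 167, 172, 177, 180, 180, 180, 180, 180, 180, 180, 179, 172, 149, 132, 118, 116, 115, 115, 115, 115, 116, 117, 117, 116, 115]
x -0.03 [106, 101, 133, 158, 173, 179, 181, 181, 181, 181, 181, 181, 181, 180, 180, 178, 167, 157, 165, 171, 176, 164, 148, 128, 124, 130, 154, 169, 178, 179, 180, 180, 180, 179, 179, 179, 179, 179, 178, 178, 178, 178, 178, 178, 179, 179, 179, 179, 179, 179, 179, 179, 179, 180, 180, 180, 180, 180, 180, 178, 174, 175, 177, 178, 179, 180, 180, 180, 180, 180, 180, 178, 165, 142, 126, 115, 113, 112, 111, 111, 111, 112, 113, 113, 114, 114]
```

```bash
python3 -c "
from h import *
print(workorder.hand_in())"
```

```text
the job is handed in; nothing more can be done
None
```

I turned the plate hollow face down and laid it across the rest bars, about 2 mm off centre by the camera images. I then pushed the carriage until its pointer lined up with the mark, pulled the arm clear and handed the job in at about 23 s; no verdict came back.

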